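# Build the gift display on the board

## Robot

A 6-joint arm with a two-finger parallel gripper is mounted at the origin on a cart in front of the work surface, level with it; the furniture and walls round the work are solid. World frame = base frame: x ahead of the robot, y to its left, z up, the work surface at z = 0. Lengths are in m, angles in rad, forces in N, time in s.
With the tool pointing down it reaches from about 0.25 to 0.85 m from the base axis. Payload 12.5 kg.
Tool frame: the origin (TCP) lies at the very end of the fingers, on their centre line; the grasp point (between the pads) lies 19 mm behind it (bot.pinch_z is the distance from the TCP to the grasp point, in m); z points along the fingers, y is the line along which they close (so a half turn about z gives the same grasp; the last joint's range is limited). The gripper opens to 93 mm and grips with 3 to 60 N. Pads are 15 mm wide; open, the fingers measure 128 mm over their backs; the gripper's body (75 mm by 188 mm) begins 65 mm behind the grasp point.
Start: joints at [-1.277, 0.351, 1.652, -0, 1.139, -0.085], TCP at [0.203, -0.511, 0.187] pointing down, gripper open.
Joint ranges: [-2.75, 2.75], [-0.79, 2.1], [0.01, 2.65], [-1.57, 4.71], [0.07, 3.14], [-2.87, 2.87]. Speed limits (rad/s): [2.22, 2.22, 2.79, 3.14, 3.14, 3.14].

## Interface

Orientations are given as [roll, pitch, yaw] about the fixed x, y, z axes, in that order (R = Rz(yaw) Ry(pitch) Rx(roll)).
In Python, from workcell import bot gives the robot as it stands. Calls block until the motion is done:
- bot.reach(position, orientation): joint-space move of the TCP to a pose.
- bot.line_to(position, rotation=None, v=0.15): straight line of the TCP; rotation=None keeps the orientation; v is the mean speed in m/s.
- bot.set_joints(angles): joint-space move.
- bot.set_gripper(opening, squeeze=None): finger opening in m; squeeze is the grip in N (None keeps the last); returns when the fingers have stopped.
- bot.hold(seconds).
- bot.solve_ik(position, orientation): joint angles nearest the present ones, or None.
- bot.get_obs(): the state.
- bot.grab_frame(name): name is "scene" or "side" or "wrist"; returns (picture, depth): 420x560x3 uint8, red, green, blue; 420x560 float32, m along the optical axis (not along the pixel's ray), 0 where there is no reading.
- bot.calibration(name): a dict with "intrinsics" (3x3 intrinsics, pixels), "xyz" and "rotation" of the camera in the world. Camera axes: x right, y down, z forward; pixel columns grow to the right and rows downward; lengths in m; the calibration is good to about 2 mm. A picture is of the moment at which its call begins: read the wrist's pose just before it. calibration takes no time and is no camera call; for the wrist camera it gives the pose at the moment of the call.
A pose or a line that the arm cannot do raises bot.Unreachable and nothing moves.
- bot.finish_job(): hands the job in; it is judged then, once.
The state is a dict: "time_s": time; "joint_positions": joint angles; "dq": joint speeds; "joint_efforts": joint torques, N m; "ee_pos": TCP position; "orientation": TCP orientation; "force": force on the tool from outside, world axes, zero at the start; "ft_torque": the same for the moment, N m; "gripper_width": finger opening in m; "grip_force": force on a finger pad.
Only numpy, scipy, OpenCV 4.12 (cv2) and the standard library are available. Lean on these libraries where they do the work, as an engineer would, in place of code of your own. Each camera call takes 0.05 s, during which the arm holds its last target. There are 200 camera calls.

## Task

Build the gift display on the wooden board from the four goods standing to its left and right: stand the green-lidded jam jar in the middle of the board and one biscuit carton on either side of it, in a row along the board's length, the red carton on the side where the service bell stands and the blue carton on the other. Turn the cartons' broad faces parallel to the board's long edges, leave a gap of about 25 mm between each carton and the jam jar, and stand the red-lidded jar centrally on top of the jam jar. Everything must stand upright, and the bell, the card holder and the espresso cup stay where they are.

Things in the scene. Friction and masses are not known exactly. Their poses are not given: they have to be found in the camera images.
- display_board: plain wooden chopping board, fixed to the worktop, 200 mm (its x, depth) by 300 mm (its y, length), 22 mm thick. Origin: centre of its underside; its top is at z = 22 mm. Its y axis runs along its length, to the robot's left within 0.2 rad, and its x axis points away from the robot.
- jam_jar: loose glass jar of red jam with a GREEN lid, round, 60 mm across (its lid 56 mm), 86 mm high, flat on top, about 0.36 kg. Origin: centre of its underside, z up. Grip it round the body. It goes on the middle of the board.
- honey_jar: loose glass jar of amber honey with a RED lid, round, body 60 mm across, lid 65 mm across from 88 to 99 mm up, 100 mm high, about 0.44 kg. Origin: centre of its underside, z up. It can be gripped by its lid. It goes on top of the jam jar.
- red_carton: loose dark red biscuit carton, upright, 42 mm (its x) by 62 mm (its y) by 110 mm high, 0.14 kg. Origin: centre of its underside. Grip it across its 42 mm. Its broad faces are those across its x; either may face the robot. At the start its x points away from the robot within 0.5 rad. It stands beside the board; the similar pair against the worktop's back edge is fixed room decor.
- blue_carton: loose dark blue biscuit carton, upright, 42 mm (its x) by 62 mm (its y) by 110 mm high, 0.14 kg. Origin: centre of its underside. Grip it across its 42 mm. Its broad faces are those across its x; either may face the robot. At the start its x points away from the robot within 0.5 rad. It stands beside the board; the similar pair against the worktop's back edge is fixed room decor.
- service_bell: loose chrome counter bell on a black base, 80 mm across, 60 mm high, standing behind the board, either to the left or to the right of the board's middle (positive or negative y in the board's frame, clearly off centre). It tells on which side the red carton goes. Origin: centre of its underside. Not to be moved.
- card_holder: loose wooden holder with a stack of cards, 50 (x) x 100 (y) x 62 mm, standing behind the board on the other side from the bell. Origin: centre of its underside. Not to be moved.
- espresso_cup: loose green and white espresso cup, 65 x 91 mm with its handle (along y), 55 mm high, standing among the goods beside the board (two more at the back edge are fixed). Origin: on its underside, in the middle of its 91 mm length with handle; the handle points to -y. Not to be moved.
There are look-alikes about, which are no part of the job. Leave any turquoise or yellow look-alike of the honey_jar alone.

How it is judged:
At the end, for the whole second after the job is handed in: At rest on the board: jam jar within 12 mm of its middle in x and y; cartons within 15 mm of its middle line, 70 to 100 mm left and right of the middle, red on the bell's side, square within 0.17 rad; red-lidded jar on the jam jar, centred within 12 mm; all upright within 0.1 rad (x of jam_jar in the frame of display_board between -0.012 and 0.012 m and y of jam_jar in the frame of display_board between -0.012 and 0.012 m and z of jam_jar in the frame of display_board between 0.016 and 0.028 m and x of red_carton in the frame of display_board between -0.015 and 0.015 m and z of red_carton in the frame of display_board between 0.016 and 0.028 m and angle between the x axis of each of red_carton, blue_carton and the x axis of display_board, either way round below 0.17 rad and x of blue_carton in the frame of display_board between -0.015 and 0.015 m and z of blue_carton in the frame of display_board between 0.016 and 0.028 m and ((y of service_bell in the frame of display_board above 0 m and y of red_carton in the frame of display_board between 0.07 and 0.1 m and y of blue_carton in the frame of display_board between -0.1 and -0.07 m) or (y of service_bell in the frame of display_board below 0 m and y of red_carton in the frame of display_board between -0.1 and -0.07 m and y of blue_carton in the frame of display_board between 0.07 and 0.1 m)) and horizontal distance between honey_jar and jam_jar below 0.012 m and z of honey_jar in the frame of jam_jar between 0.08 and 0.092 m and angle between each of jam_jar, honey_jar, red_carton, blue_carton's own z axis and vertical below 0.1 rad and linear speed of each of jam_jar, honey_jar, red_carton, blue_carton below 0.02 m/s); the robot touches nothing.
It fails at once if the service bell is displaced by more than 20 mm (distance of service_bell from where it was at the start of the episode above 0.02 m).
It fails at once if the card holder is displaced by more than 20 mm (distance of card_holder from where it was at the start of the episode above 0.02 m).
It fails at once if the espresso cup is displaced by more than 20 mm (distance of espresso_cup from where it was at the start of the episode above 0.02 m).
It also fails if it takes over 115 s, if anything falls off the work surface, if the arm or the gripper's body presses on something with over 40 N, if the wrist force passes 120 N, or if a joint passes its speed limit or range.

## Working session

There is one attempt and no reset: what is moved stays moved. The work goes in short steps, each a Python script; the robot and the scene stay as the last script left them, time stands still between calls to the robot, and variables do not carry over. Pictures are saved under pics/ and viewed, at most 14 in all, crops included, and the job is handed in when it is done.

```bash
mkdir -p pics; cat > h.py <<'E'
import numpy as np, cv2
from workcell import bot
def cloud(name):
    c=bot.calibration(name); im,d=bot.grab_frame(name)
    K=np.array(c["intrinsics"]); R=np.array(c["rotation"]); 
    if R.shape!=(3,3):
        from scipy.spatial.transform import Rotation as Ro
        R=Ro.from_euler('xyz',R).as_matrix()
    v,u=np.mgrid[:420,:560]
    P=np.stack([(u-K[0,2])/K[0,0]*d,(v-K[1,2])/K[1,1]*d,d],-1)@R.T+np.array(c["xyz"])
    P[d==0]=np.nan
    return im,P
def save(n,im): cv2.imwrite(n,cv2.cvtColor(im,cv2.COLOR_RGB2BGR))
E
python3 - <<'E'
from h import *
for n in ["scene","side"]:
    im,P=cloud(n); save(f"pics/{n}0.png",im); np.savez(f"{n}0.npz",im=im,P=P); print(bot.calibration(n))
o=bot.get_obs(); print(o["time_s"],o["orientation"],o["gripper_width"])
E
```

```text
{'intrinsics': array([[530.77879147,   0.        , 275.62070567],
       [  0.        , 530.77879147, 205.33633772],
       [  0.        ,   0.        ,   1.        ]]), 'xyz': array([-0.16493778,  0.93229333,  0.71788671]), 'rotation': array([-2.06612038, -0.01414388, -2.50761243])}
{'intrinsics': array([[527.74104945,   0.        , 282.66468069],
       [  0.        , 527.74104945, 197.97710896],
       [  0.        ,   0.        ,   1.        ]]), 'xyz': array([ 1.77672076, -0.61085969,  1.06996225]), 'rotation': array([-2.23124464, -0.00786563,  1.16412202])}
0.1 [-3.14050801e+00 -8.95669657e-05  3.78818165e-01] 0.09309756628015765
```

View pics/scene0.png

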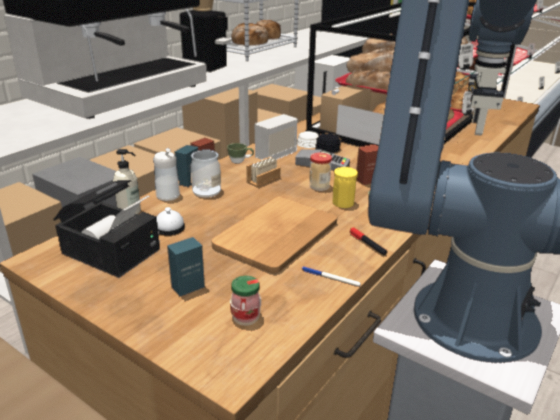

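View pics/side0.png

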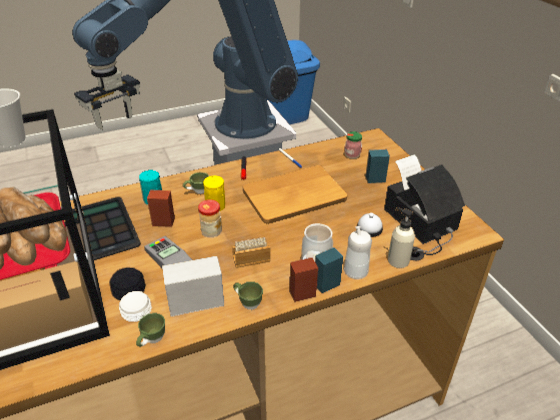

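The scene view shows the jam jar (245,300), blue carton (186,265), bell (168,220) at the board's left, honey jar (320,170) and red carton (368,165). The side view shows the red carton (162,208), honey jar (209,218), look-alike jars (151,187) and (214,193), and the cup (198,182). So red goes to +y. I'll make a merged top view.

```bash
python3 - <<'E'
from h import *
S=1.0/0.0015
x0,x1,y0,y1=0.15,0.75,-0.5,0.6
H=int((x1-x0)*S); W=int((y1-y0)*S)
for n in ["scene","side"]:
    z=np.load(n+"0.npz"); P=z["P"].reshape(-1,3); C=z["im"].reshape(-1,3)
    m=np.isfinite(P[:,0])&(P[:,2]<0.2)&(P[:,2]>-0.02)&(P[:,0]>x0)&(P[:,0]<x1)&(P[:,1]>y0)&(P[:,1]<y1)
    P=P[m];C=C[m]; o=np.argsort(P[:,2]);P=P[o];C=C[o]
    im=np.zeros((H,W,3),np.uint8)
    r=((x1-P[:,0])*S).astype(int).clip(0,H-2);c=((y1-P[:,1])*S).astype(int).clip(0,W-2)
    for a in (0,1):
        for b in (0,1): im[r+a,c+b]=C
    for k in range(11): cv2.putText(im,f"{y1-k*.1:.1f}",(int(k*.1*S),10),0,.35,(255,255,255)); 
    for k in range(6): cv2.putText(im,f"{x1-k*.1:.2f}",(0,int(k*.1*S)+4),0,.35,(255,255,255))
    save(f"pics/top_{n}.png",im)
z=np.load("scene0.npz");w=np.load("side0.npz")
for nm,A,u,v in [("jam",z,245,283),("blue",z,184,246),("bell",z,168,212),("honey",z,320,157),("red",z,370,148),("redS",w,161,195),("honeyS",w,209,208),("cup",w,198,180),("blueS",w,377,153),("jamS",w,354,136),("bellS",w,370,217),("holder",w,251,243)]:
    print(nm,A["P"][v,u].round(3))
E
```

```text
jam [0.377 0.282 0.087]
blue [0.54  0.284 0.11 ]
bell [0.758 0.129 0.05 ]
honey [ 0.58  -0.318  0.1  ]
red [ 0.482 -0.443  0.113]
redS [ 0.489 -0.443  0.108]
honeyS [ 0.596 -0.328  0.102]
cup [ 0.343 -0.295  0.025]
blueS [0.541 0.273 0.11 ]
jamS [0.378 0.279 0.083]
bellS [0.751 0.13  0.039]
holder [ 0.743 -0.254  0.063]
```

View pics/top_side.png

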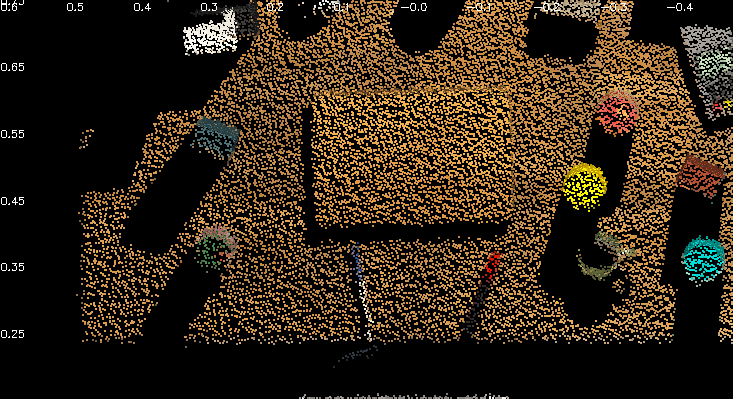

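View pics/top_scene.png

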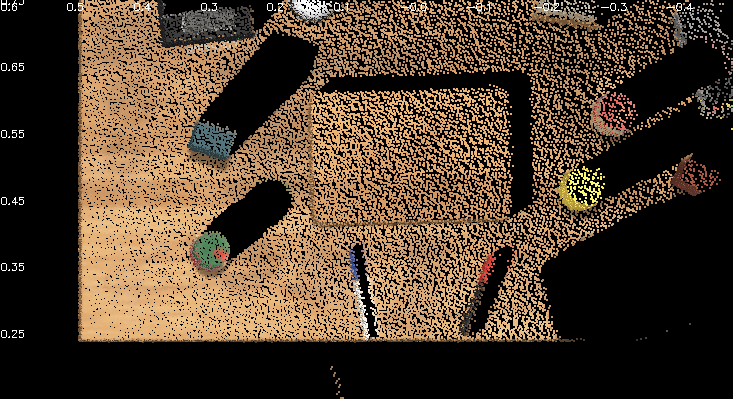

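Top views show board (y≈-0.14..0.16, x≈0.42..0.62), blue carton (0.54,0.28), jam (0.38,0.28), honey (0.58,-0.32), red (0.48,-0.43), with yellow (0.47,-0.26), turquoise (0.36,-0.43) and the cup (0.37,-0.29) near. Next I fit the tops.

```bash
cat >> h.py <<'E'
from scipy.spatial import cKDTree
def sel(P,cx,cy,r,zl,zh):
    Q=P.reshape(-1,3); Q=Q[np.isfinite(Q[:,0])]
    Q=Q[(Q[:,2]>zl)&(Q[:,2]<zh)&(np.hypot(Q[:,0]-cx,Q[:,1]-cy)<r)]
    if len(Q)<5: return Q
    n=cKDTree(Q[:,:2]).query_ball_point(Q[:,:2],0.006,return_length=True)
    return Q[n>=5]
def rect(Q):
    (c,s,a)=cv2.minAreaRect(Q[:,:2].astype(np.float32)); a=np.radians(a)
    if s[0]>s[1]: s=s[::-1]; a+=np.pi/2   # a = direction of short side
    a=(a+np.pi/2)%np.pi-np.pi/2
    return np.round([*c,*s,a],4),len(Q)
def circ(Q):
    c,r=cv2.minEnclosingCircle(Q[:,:2].astype(np.float32)); return np.round([*c,2*r],4),Q[:,:2].mean(0).round(4),len(Q)
E
python3 - <<'E'
from h import *
Z={n:np.load(n+"0.npz")["P"] for n in["scene","side"]}
Z["both"]=np.concatenate([Z["scene"].reshape(-1,3),Z["side"].reshape(-1,3)])
for n,P in Z.items():
    print(n)
    for k,a in dict(board=(.52,.005,.25,.016,.03),blue=(.545,.285,.06,.104,.118),red=(.483,-.435,.06,.104,.118)).items():
        Q=sel(P,*a); print(k,rect(Q) if len(Q)>5 else None)
    for k,a in dict(jam=(.375,.29,.05,.079,.095),honey=(.58,-.325,.05,.094,.108),yellow=(.47,-.26,.05,.09,.12),turq=(.36,-.435,.05,.09,.12),cup=(.365,-.29,.07,.045,.065)).items():
        Q=sel(P,*a); print(k,circ(Q) if len(Q)>5 else None)
E
```

```text
scene
board (array([ 0.5234,  0.0087,  0.3031,  0.4182, -0.4286]), 4969)
blue (array([ 0.5408,  0.2828,  0.0463,  0.0627, -0.3377]), 401)
red (array([ 0.4837, -0.4409,  0.0427,  0.0548, -0.4802]), 87)
jam (array([0.3754, 0.2859, 0.059 ]), array([0.3734, 0.2866]), 466)
honey (array([ 0.5789, -0.3194,  0.063 ]), array([ 0.5764, -0.3156]), 132)
yellow (array([ 0.4684, -0.2708,  0.0683]), array([ 0.4646, -0.2654]), 217)
turq None
cup None
side
board (array([ 0.5362,  0.0112,  0.3043,  0.4393, -0.4737]), 2895)
blue (array([ 0.5406,  0.278 ,  0.0477,  0.0604, -0.3636]), 125)
red (array([ 0.4854, -0.4501,  0.0444,  0.0616, -0.3805]), 183)
jam (array([0.3775, 0.2795, 0.0578]), array([0.3817, 0.2753]), 77)
honey (array([ 0.5823, -0.3252,  0.0654]), array([ 0.5845, -0.3255]), 253)
yellow (array([ 0.4705, -0.2762,  0.0684]), array([ 0.4759, -0.2781]), 225)
turq (array([ 0.3606, -0.4529,  0.0686]), array([ 0.365 , -0.4539]), 198)
cup (array([ 0.3625, -0.3091,  0.0843]), array([ 0.366 , -0.3087]), 101)
both
board (array([ 0.5299,  0.0113,  0.3156,  0.4449, -0.4737]), 8503)
blue (array([ 0.5413,  0.2801,  0.0506,  0.0675, -0.3789]), 566)
red (array([ 0.4835, -0.4477,  0.0507,  0.0672, -0.4768]), 338)
jam (array([0.3753, 0.2822, 0.064 ]), array([0.3746, 0.2848]), 589)
honey (array([ 0.5811, -0.3234,  0.0696]), array([ 0.5819, -0.3222]), 436)
yellow (array([ 0.4701, -0.2731,  0.0739]), array([ 0.4702, -0.2722]), 488)
turq (array([ 0.3606, -0.4529,  0.0686]), array([ 0.365 , -0.4539]), 198)
cup (array([ 0.3691, -0.3079,  0.086 ]), array([ 0.3673, -0.3071]), 106)
```

```bash
cat >> h.py <<'E'
pi=np.pi
def yaw_for(a,p,hint=None):
    best=None
    for y in (a+pi/2,a-pi/2):
        q=bot.solve_ik(p,[pi,0,y])
        if q is not None and (best is None or abs(q[5])<best[0]): best=(abs(q[5]),y)
    return (best[1]+pi)%(2*pi)-pi
E
python3 - <<'E'
from h import *
bot.reach([.35,-.3,.4],[pi,0,yaw_for(0,[.35,-.3,.4])])
for n,p in dict(R=[.44,-.34,.42],B=[.44,0.01,.42],L=[.40,.27,.42]).items():
    y=yaw_for(0,p); bot.reach(p,[pi,0,y]); bot.hold(.2)
    im,P=cloud("wrist"); save(f"pics/w{n}.png",im); np.savez(f"w{n}.npz",im=im,P=P)
    c=bot.calibration("wrist"); print(n,y,c["xyz"],c["rotation"],bot.get_obs()["time_s"],P[210,280],np.nanmin(P,axis=(0,1)),np.nanmax(P,axis=(0,1)))
cv2.imwrite("pics/w3.png",cv2.resize(np.hstack([cv2.imread(f"pics/w{n}.png") for n in "LBR"]),None,fx=.47,fy=.47))
E
```

```text
R 1.5707963267948966 [ 0.43917997 -0.26762052  0.61776594] [ 2.87933771e+00 -8.12362727e-04 -2.95958339e-04] 2.0917 [ 0.4465148  -0.43402895  0.00143119] [-0.79803895 -1.7786015  -0.93411203] [ 0.91692371 -0.00722137  0.56842566]
B 1.5707963267948966 [0.44020252 0.08172816 0.61733949] [ 2.87964384e+00 -2.22065599e-04 -5.03145395e-04] 3.6583 [ 0.44712282 -0.07941669  0.02048085] [-0.79343415 -1.42759798 -0.93379931] [0.92232645 0.47599028 0.56818704]
L 1.5707963267948966 [0.40038415 0.34151034 0.61755425] [ 2.87966654e+00 -6.87531995e-04 -9.42764924e-04] 4.9333 [ 0.40783717  0.17429097 -0.00171379] [-0.78082987 -1.17018102 -0.93413844] [1.46111611 0.73629368 0.56847433]
```

View pics/w3.png

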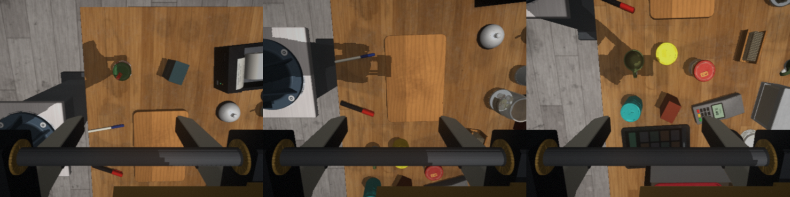

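The wrist strip shows everything from above: the jam (120,70) and blue (173,70) in L, the whole board (416,78) in B, and the honey (703,70) and red (668,107) in R. I'll fit from these clouds.

```bash
python3 - <<'E'
from h import *
W={n:np.load(f"w{n}.npz")["P"] for n in "LBR"}
for n,k,a in [("L","blue",(.541,.281,.06,.103,.12)),("R","red",(.484,-.446,.06,.103,.12)),("B","red",(.484,-.446,.06,.103,.12))]:
    Q=sel(W[n],*a); print(n,k,rect(Q) if len(Q)>5 else None, np.median(Q[:,2]))
for n,k,a in [("L","jam",(.376,.283,.05,.078,.095)),("R","honey",(.581,-.322,.05,.092,.11)),("R","yel",(.47,-.273,.05,.09,.12)),("R","turq",(.36,-.453,.05,.09,.12)),("R","cup",(.365,-.30,.08,.04,.07))]:
    Q=sel(W[n],*a); print(n,k,circ(Q) if len(Q)>5 else None)
# board: bins along each side
P=W["B"]; C=np.load("wB.npz")["im"]
m=(P[...,2]>.014)&(P[...,2]<.03)&(abs(P[...,0]-.52)<.14)&(abs(P[...,1]-.01)<.19)
m=cv2.morphologyEx(m.astype(np.uint8),cv2.MORPH_OPEN,np.ones((5,5)))
k,l,s,c=cv2.connectedComponentsWithStats(m); m=l==1+np.argmax(s[1:,4])
print("board z",np.median(P[m][:,2]),rect(P[m]))
save("pics/wBc.png",cv2.resize(C[40:300,230:420],None,fx=3,fy=2.3)) if 0 else None
# subpixel: for xs, edges in y
Q=P[m]
g=np.arange(.45,.60,.01); ed=[(x,*np.percentile(Q[abs(Q[:,0]-x)<.005][:,1],[.5,99.5])) for x in g]; ed=np.array(ed)
print("lo",np.polyfit(ed[:,0]-.52,ed[:,1],1),"hi",np.polyfit(ed[:,0]-.52,ed[:,2],1))
g=np.arange(-.08,.13,.01); ed=np.array([(y,*np.percentile(Q[abs(Q[:,1]-y)<.005][:,0],[.5,99.5])) for y in g])
print("near",np.polyfit(ed[:,0]-.01,ed[:,1],1),"far",np.polyfit(ed[:,0]-.01,ed[:,2],1))
for z in["scene","side"]:
    Z=np.load(z+"0.npz")["P"];mm=(Z[...,2]>.014)&(Z[...,2]<.03)&(abs(Z[...,0]-.52)<.14)&(abs(Z[...,1]-.01)<.19)
    mm=cv2.morphologyEx(mm.astype(np.uint8),cv2.MORPH_OPEN,np.ones((5,5)));k,l,s,c=cv2.connectedComponentsWithStats(mm); mm=l==1+np.argmax(s[1:,4]); print(z,rect(Z[mm]))
E
```

```text
L blue (array([ 0.5416,  0.281 ,  0.0427,  0.062 , -0.3155]), 1461) 0.10986034476679918
R red (array([ 0.4834, -0.4478,  0.0425,  0.0622, -0.455 ]), 1237) 0.10984884302769016
B red None nan
L jam (array([0.3764, 0.2826, 0.0564]), array([0.3765, 0.2831]), 1222)
R honey (array([ 0.581 , -0.3233,  0.0645]), array([ 0.5803, -0.3228]), 1709)
R yel (array([ 0.469 , -0.2745,  0.0649]), array([ 0.4689, -0.274 ]), 1817)
R turq (array([ 0.3582, -0.4522,  0.065 ]), array([ 0.3587, -0.4507]), 1448)
R cup (array([ 0.3689, -0.3069,  0.089 ]), array([ 0.366 , -0.3049]), 593)
board z 0.020676612532212757 (array([ 0.5163, -0.016 ,  0.2002,  0.3   ,  0.0278]), 22664)
lo [ 0.02601167 -0.16294541] hi [0.02748535 0.13268022]
near [-0.02690687  0.41657185] far [-0.03003697  0.61376111]
scene (array([ 0.5153, -0.0153,  0.2035,  0.3066,  0.031 ]), 4940)
side (array([ 0.5164, -0.0188,  0.2098,  0.3029,  0.0331]), 3376)
  return _methods._mean(a, axis=axis, dtype=dtype,
  ret = ret.dtype.type(ret / rcount)
```

```bash
cat >> h.py <<'E'
BC=np.array([.5163,-.0160]); BA=.028
def bd(x,y): 
    c,s=np.cos(BA),np.sin(BA); return BC+[c*x-s*y,s*x+c*y]
def move(xy,a,dst,da,hg,zb,F,lift,op=.09,rel=.09):
    """pick at xy (closing dir a) with grasp height hg above underside; place with underside at zb"""
    t=hg-bot.pinch_z; y=a+pi/2; yd=da+pi/2
    bot.set_gripper(op); bot.reach([*xy,t+.13],[pi,0,y]); bot.line_to([*xy,t],v=.12)
    bot.set_gripper(0,squeeze=F); o=bot.get_obs(); print("grip",o["gripper_width"],o["grip_force"],o["ee_pos"])
    bot.line_to([*xy,t+lift],v=.15)
    bot.line_to([*dst,t+lift],[pi,0,yd],v=.2)
    bot.line_to([*dst,t+zb+.02],v=.15); bot.line_to([*dst,t+zb+.001],v=.03); bot.hold(.2)
    o=bot.get_obs(); print("placed",o["ee_pos"],o["gripper_width"],o["force"],o["time_s"])
    bot.set_gripper(rel); bot.line_to([*dst,t+zb+.14],v=.15)
E
python3 - <<'E'
from h import *
move([.3764,.2828],0,bd(0,0),BA,.045,.022,25,.10)
move([.5416,.281],-.3155,bd(0,-.085),BA,.075,.022,15,.16,op=.075,rel=.075)
p=[.44,.01,.42]; bot.reach(p,[pi,0,pi/2]); bot.hold(.2)
im,P=cloud("wrist"); save("pics/wB2.png",im)
print(circ(sel(P,*BC,.05,.1,.12)), rect(sel(P,*bd(0,-.085),.06,.12,.142)), bd(0,-.085))
E
```

```text
grip 0.05589729398213811 24.494190383702517 [0.37651151 0.28282053 0.02622794]
placed [ 0.51642053 -0.01600795  0.04936231] 0.05584559234769716 [-0.00705014  0.31228453 -5.17382019] 12.2833
grip 0.04206741052169186 14.990497380495071 [0.54163621 0.28101475 0.05625604]
placed [ 0.5187822  -0.1009807   0.07934291] 0.041902650681008895 [ 0.75241965 -0.38577944 -1.659996  ] 22.8
(array([ 0.5159, -0.0161,  0.0564]), array([ 0.5154, -0.0152]), 1269) (array([ 0.5189, -0.1008,  0.042 ,  0.0633,  0.0332]), 1373) [ 0.51867969 -0.10096668]
```

View pics/wB2.png

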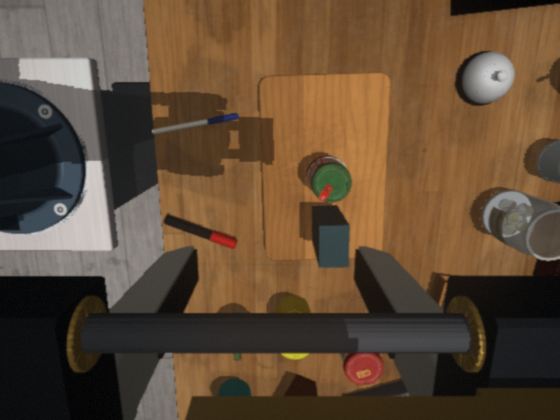

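The view shows the jam jar (330,182) and blue carton (333,240) standing square on the board within 1 mm. Next come the red carton and the honey jar.

```bash
python3 - <<'E'
from h import *
move([.4834,-.4478],-.455,bd(0,.085),BA,.075,.022,15,.17,op=.075,rel=.075)
p=[.44,-.2,.42]; bot.reach(p,[pi,0,pi/2]); bot.hold(.2)
im,P=cloud("wrist"); save("pics/wB3.png",im)
print(rect(sel(P,*bd(0,.085),.06,.12,.142)),bd(0,.085))
j=circ(sel(P,*BC,.05,.1,.12)); h=circ(sel(P,.581,-.323,.05,.092,.11)); print(j,h)
jx=j[0][:2]; hx=h[0][:2]
assert np.hypot(*(jx-BC))<.004 and np.hypot(*(hx-[.581,-.323]))<.005
move(hx,0,jx,BA,.0935,.108,30,.17)
p=[.40,-.05,.45]; bot.reach(p,[pi,0,pi/2]); bot.hold(.3)
im,P=cloud("wrist")
print(circ(sel(P,*jx,.05,.198,.22)), rect(sel(P,*bd(0,.085),.06,.12,.142)), rect(sel(P,*bd(0,-.085),.06,.12,.142)))
im2,_=cloud("side"); save("pics/end.png",np.hstack([im,im2])[:, :][::1]); im=cv2.resize(np.hstack([im,im2]),None,fx=.7,fy=.7); save("pics/end.png",im); print(bot.get_obs()["time_s"])
E
```

```text
grip 0.04188190250775626 14.99167487025261 [ 0.48342226 -0.4477989   0.05624445]
placed [0.51402654 0.06899534 0.07936119] 0.041958912456614705 [-0.44890272 -0.44335719 -0.99873516] 35.7667
(array([0., 0., 0., 0., 0.]), 0) [0.51392031 0.06896668]
(array([ 0.5158, -0.0174,  0.056 ]), array([ 0.5153, -0.0193]), 1622) (array([ 0.5811, -0.3228,  0.0648]), array([ 0.5803, -0.3116]), 879)
grip 0.0004767666460800726 0.0 [ 0.58111196 -0.32281795  0.07471999]
placed [ 0.51588659 -0.01739917  0.18385442] 0.0007635564121773967 [ 0.09423676 -0.3243213   0.05007904] 47.7833
(array([0., 0., 0.]), array([nan, nan]), 0) (array([0.514 , 0.0688, 0.0425, 0.0621, 0.031 ]), 1700) (array([ 0.5189, -0.1006,  0.0427,  0.0623,  0.026 ]), 1356)
51.4333h.py:27: RuntimeWarning: Mean of empty slice.
  c,r=cv2.minEnclosingCircle(Q[:,:2].astype(np.float32)); return np.round([*c,2*r],4),Q[:,:2].mean(0).round(4),len(Q)
  ret = um.true_divide(
```

View pics/end.png

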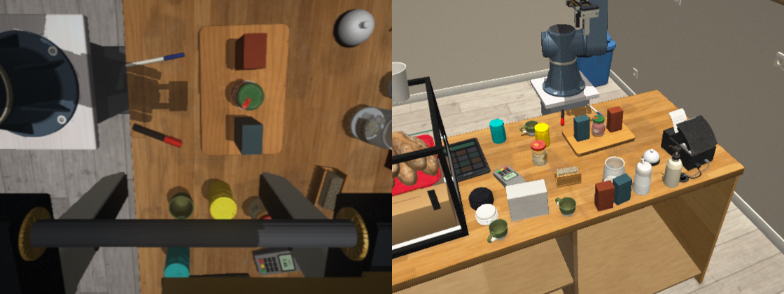

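The row stands well, but the honey grip closed on nothing, and the honey jar is still at (538,152) in the side view. I'll look from above.

```bash
python3 - <<'E'
from h import *
p=[.44,-.40,.42]; bot.reach(p,[pi,0,pi/2]); bot.hold(.2)
im,P=cloud("wrist"); np.savez("wh.npz",P=P,im=im)
Q=sel(P,.58,-.323,.06,.092,.115); print(circ(Q),np.percentile(Q[:,2],[5,50,95]))
i2,P2=cloud("side")
Q=sel(P2,.58,-.323,.06,.02,.12); print(np.histogram(Q[:,2],10))
a=cv2.resize(i2[185:255,170:250],(480,420),interpolation=cv2.INTER_CUBIC); b=cv2.resize(im,(560,420))[:,240:560]
save("pics/hon.png",np.hstack([a,b])); print(bot.get_obs()["time_s"])
E
```

```text
(array([ 0.5808, -0.3235,  0.0651]), array([ 0.5802, -0.3233]), 1855) [0.09658063 0.09867854 0.10036508]
(array([ 47,  40,  51,  43,  53,  46,  51,  33,  88, 199]), array([0.02008449, 0.02869778, 0.03731107, 0.04592437, 0.05453766,
       0.06315095, 0.07176425, 0.08037754, 0.08899084, 0.09760413,
       0.10621742]))
53.0583
```

View pics/hon.png

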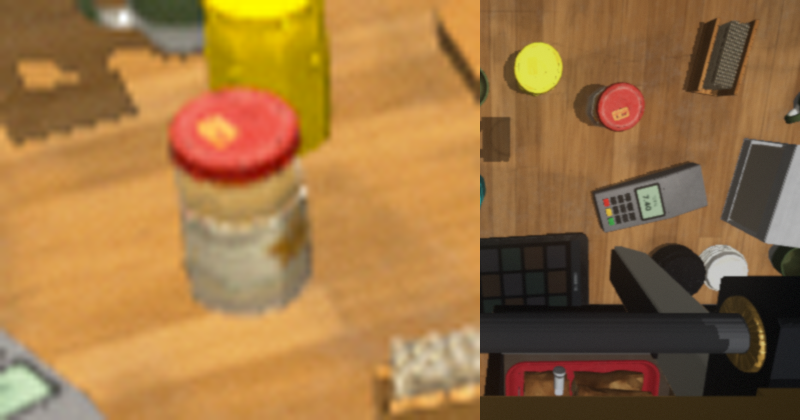

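The honey jar (620,106 in the right half) is upright and unmoved, so the lid gave no hold. I'll try round the body instead, checking the grip before lifting.

```bash
python3 - <<'E'
from h import *
xy=[.5809,-.3232]; t=.058-bot.pinch_z
bot.set_gripper(.093); bot.reach([*xy,t+.13],[pi,0,pi/2]); print(bot.get_obs()["gripper_width"])
bot.line_to([*xy,t],v=.1); o=bot.get_obs(); print(o["gripper_width"],o["ee_pos"],o["force"])
bot.set_gripper(.05,squeeze=25); o=bot.get_obs(); print("grip",o["gripper_width"],o["grip_force"],o["force"],o["time_s"])
im,P=cloud("side"); save("pics/g.png",cv2.resize(im[130:260,130:300],(680,520),interpolation=cv2.INTER_CUBIC))
E
```

```text
0.09274909525434467
0.09284810630280725 [ 0.58124637 -0.3234308   0.03992318] [-0.20248531  0.31141527 -0.1609925 ]
grip 0.06414197887949688 25.00003159046173 [ 1.27833201 -0.78272294  0.61090677] 56.5417
```

View pics/g.png

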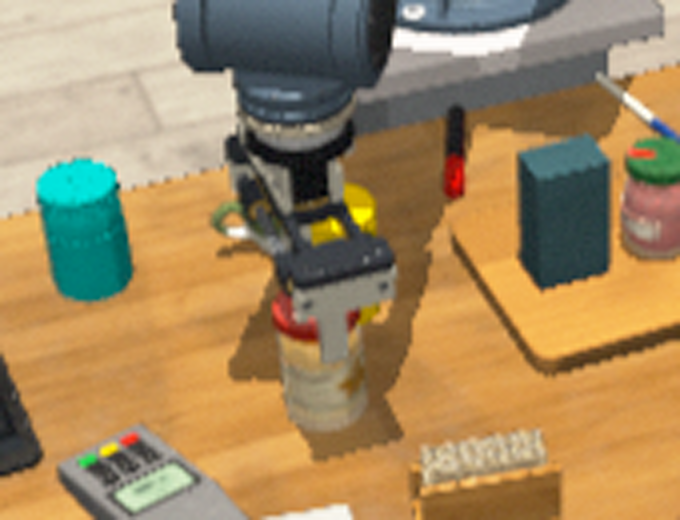

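The picture shows the fingers straddling the jar (320,350) with a 64 mm hold at 25 N. I'll lift a little and check.

```bash
python3 - <<'E'
from h import *
p=bot.get_obs()["ee_pos"]
bot.set_gripper(.05,squeeze=35)
bot.line_to([.5809,-.3232,.039+.06],v=.08); bot.hold(.3); o=bot.get_obs(); print("grip",o["gripper_width"],o["grip_force"],o["force"],o["ee_pos"],o["time_s"])
im,P=cloud("side"); save("pics/g2.png",cv2.resize(im[130:260,130:300],(680,520),interpolation=cv2.INTER_CUBIC))
E
```

```text
grip 0.06351023066499899 34.999006390571594 [ 0.48902986  0.8687962  -3.82399108] [ 0.58078865 -0.32312782  0.09865538] 58.0083
```

View pics/g2.png

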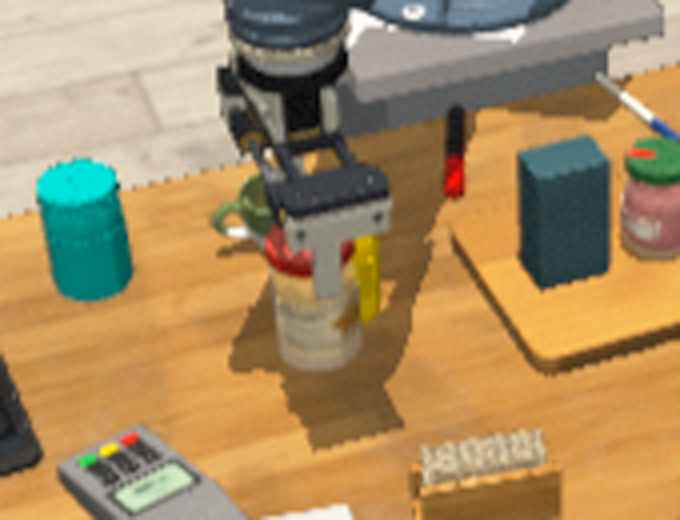

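Held, with 3.8 N of weight and the jar hanging upright (318,310). I'll carry it over and lower it until contact.

```bash
python3 - <<'E'
from h import *
jx=np.array([.5159,-.0163]); t=.039; z0=t+.108
bot.line_to([.5809,-.3232,t+.16],v=.15)
bot.line_to([*jx,t+.16],[pi,0,BA+pi/2],v=.15)
bot.line_to([*jx,z0+.012],v=.1); bot.hold(.3); f0=bot.get_obs()["force"][2]
for k in range(9,-6,-1):
    bot.line_to([*jx,z0+k*.001],v=.02); bot.hold(.1); f=bot.get_obs()["force"][2]
    if f-f0>1.5: break
o=bot.get_obs(); print(k,f0,f,o["gripper_width"],o["ee_pos"],o["time_s"])
im,P=cloud("side"); save("pics/g3.png",cv2.resize(im[60:230,210:400],(670,600),interpolation=cv2.INTER_CUBIC))
E
```

```text
1 -5.715378047118883 -3.8822024426182384 0.06414835742232393 [ 0.51589591 -0.01628659  0.14799539] 65.1667
```

View pics/g3.png

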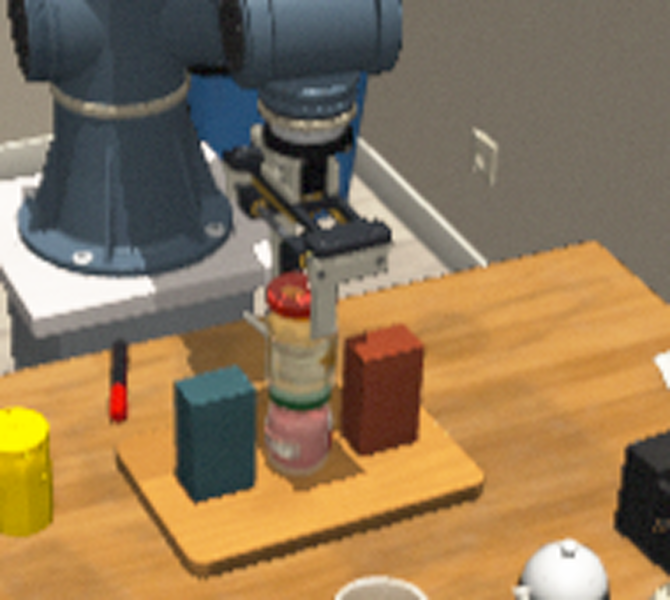

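The honey jar (298,340) stands in contact on the jam jar, in line. I'll release, retreat and check.

```bash
python3 - <<'E'
from h import *
jx=np.array([.5159,-.0163])
bot.line_to([*jx,.1475],v=.02); bot.set_gripper(.093); bot.line_to([*jx,.30],v=.12)
p=[.40,-.05,.45]; bot.reach(p,[pi,0,pi/2]); bot.hold(.5)
im,P=cloud("wrist"); i2,P2=cloud("side")
for X in (P,P2): print(circ(sel(X,*jx,.05,.198,.222)), rect(sel(X,*bd(0,.085),.045,.12,.142)), rect(sel(X,*bd(0,-.085),.045,.12,.142)))
a=cv2.resize(i2[60:230,210:400],(470,420)); save("pics/fin.png",cv2.resize(np.hstack([im[:,150:480],a]),None,fx=.98,fy=.98)); print(bot.get_obs()["time_s"])
E
```

```text
(array([ 0.5154, -0.0165,  0.0646]), array([ 0.515 , -0.0157]), 2420) (array([0.5138, 0.0688, 0.0424, 0.0621, 0.0282]), 1703) (array([ 0.5189, -0.1007,  0.0427,  0.0625,  0.0368]), 1349)
(array([ 0.5194, -0.0217,  0.0652]), array([ 0.5252, -0.024 ]), 182) (array([0.5146, 0.0647, 0.0486, 0.0636, 0.0563]), 181) (array([ 0.5222, -0.1041,  0.0424,  0.0658,  0.022 ]), 207)
68.9583
```

View pics/fin.png

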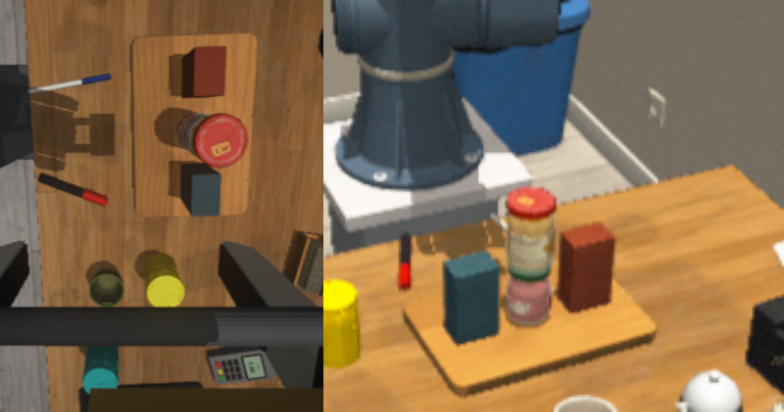

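The final view shows the row square on the board with the honey jar (530,235) upright on the jam jar, and all of them measure within a millimetre or so of target.

```bash
python3 -c "
from h import *
print(bot.finish_job())"
```

```text
the job is handed in; nothing more can be done
None
```

The gift display is built and handed in: the final wrist-camera check put the cartons and the red-lidded jar within about 2 mm of target, the jam jar was about as close when checked before stacking, and everything stood upright at about 69 s; the verdict itself was not returned.

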